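# Show the pendant casting to the inspection camera

## Task

The silver flower pendant is clamped by its sprue button in the grey bench clamp: swing the clamp's red-knobbed cam lever all the way open while the pendant stays in its seat, then lift the pendant out. Hold it up for the white inspection camera, bail end up and flower side towards the lens: the flower's centre straight in front of the lens, 150 mm from it, and its face square to the lens, which looks slightly downwards. Finish while still holding the pendant there in the gripper, steady and clear of the clamp and the camera; leave the lever open, and do not shift the camera or the other things on the bench.

Things in the scene. Friction and masses are not known exactly. Their poses are not given: they have to be found in the camera images.
- pendant: silver pendant casting, 104 mm high, 0.1-0.17 kg, standing upright in the clamp. Origin: centre of its underside; z up along it; flower side looks along its -x, y lies across the flower. Round sprue button below (30 across, 10 high), then a 12 mm round stub, flower plate, bail on top. Starts with the flower looking along the clamp's +x, up to 0.6 rad either way.
- flower (a point): centre of the round flower plate (44 mm across, 7 mm thick along x), 52 mm above the pendant's underside; axes as pendant. White petals and an amber centre stand up to 6 mm proud on its -x side only; its back is plain.
- bail (a point): middle of the top face of the bail, 104 mm above the pendant's underside; axes as pendant. The bail is a plain upright block to grip by, 12 mm (x) by 16 mm (y), clear of the flower for its top 30 mm.
- clamp: grey bench clamp fixed to the bench, 84 (x) by 155 mm (y), jaws up to 34 mm high. Origin: on the bench under the round pocket, whose floor is 12 mm up; the pendant's button sits 8 mm deep in it with 1.5 mm play. Shut, a brass jaw lip covers 6 mm of the button and stops it lifting; opening slides the jaw 10 mm along +y, evenly with the swing. Then the pendant lifts straight out.
- cam_lever (a joint): angle of the clamp's cam lever: 0 = shut (arm pointing along the clamp's -x), 1.6 = fully open at its stop (arm pointing along the clamp's +y); opening is clockwise seen from above. Starts between 0 and 0.12. Light friction (about 1 N at the knob), stays where it is left.
- lever_knob (a point): centre of the top face of the red knob: an upright cylinder 18 mm across, 42 mm high, its top 105 mm above the bench, on a steel arm that meets it near its foot; 75 mm from the pivot axis. Can be pinched or pushed from above.
- lever_pivot (a point): point on the lever's upright pivot axis, at the height of the knob's top; 70 mm along the clamp's +y from the clamp's origin
- lens (a point): centre of the front glass of the inspection camera: black barrel 40 mm across on a white housing 55 x 50 x 46 mm, on a 420 mm steel column about 90 mm behind the lens. It looks along the -x of this frame, 0.35 rad (20 degrees) below level; z is the camera's upward side, leaning forward. Its place, heading and height vary.
- focus (a point): the empty point in the air where the flower's centre belongs: on the lens axis, 150 mm in front of the lens; axes as lens. There the pendant's x axis is opposite to this x axis, its y axis opposite to this y axis, and its z axis the same as this z axis.
- scrap_bowl: white ceramic bowl with metal offcuts, 112 across, 38 high; sizes in mm; a bystander, leave alone
- jar: amber glass jar with black lid, 56 across, 55 high; sizes in mm; a bystander, leave alone
- hammer: bench hammer with wooden handle, lying flat; sizes in mm; a bystander, leave alone
- file_box: flat blue needle-file box, 100 x 55 x 18; sizes in mm; a bystander, leave alone
- wax_block: blue wax block, 80 x 50 x 32; sizes in mm; a bystander, leave alone
- screwdriver: green-handled screwdriver lying flat; sizes in mm; a bystander, leave alone
- tool_cup: dark steel cup with upright tools, 72 across, about 150 high with the tools; sizes in mm; a bystander, leave alone
- stand: the inspection camera's stand with all it carries, fixed to the bench. Origin: on the bench; the steel column stands 30 mm along its +x; the foot is 130 x 130 x 14 mm, centred 20 mm along its +x; the camera looks out over its -x side.

How it is judged:
On the way, in this order (a step that is already met when the one before it is completed fails the run):
1. the cam lever is swung open (beyond 1.4 rad) with the pendant still in its seat (value of joint cam_lever above 1.4 rad and z of pendant in the frame of clamp below 0.017 m and horizontal distance between pendant and clamp below 0.008 m), for 0.2 s.
2. the pendant is lifted out of the clamp in the gripper (z of pendant in the frame of clamp above 0.05 m and contact force between the fingers and pendant above 0.5 N), for 0.2 s.
At the end, for the whole second after the job is handed in: Held still in the gripper only: flower centre within 25 mm of the focus point, flower side to the lens, face and upright axis within 0.2 rad of square to the camera, clear of clamp and stand; lever beyond 1.35 rad; lens within 10 mm and bystanders within 20 mm of their starts (distance between flower and focus below 0.025 m and angle between the x axis of pendant and the x axis of lens, either way round below 0.2 rad and angle between the z axis of pendant and the z axis of lens, either way round below 0.2 rad and x of lens in the frame of pendant below -0.1 m and angle between pendant's own z axis and vertical below 0.7 rad and height (world z) of pendant above 0.08 m and contact force between the fingers and pendant above 0.5 N and not (contact force between pendant and clamp above 0.05 N) and not (contact force between pendant and stand above 0.05 N) and linear speed of pendant below 0.02 m/s and angular speed of pendant below 0.15 rad/s and value of joint cam_lever above 1.35 rad and distance of lens from where it was at the start of the episode below 0.01 m and distance of each of scrap_bowl, jar, hammer, file_box, wax_block, screwdriver, tool_cup from where it was at the start of the episode below 0.02 m); the arm keeps its last pose, push and grip.
It fails at once if the camera is shifted by more than 10 mm (distance of lens from where it was at the start of the episode above 0.01 m).
It fails at once if a bystander is shifted by more than 20 mm (distance of any of scrap_bowl, jar, hammer, file_box, wax_block, screwdriver, tool_cup from where it was at the start of the episode above 0.02 m).
It also fails if it takes over 51 s, if anything falls off the work surface, if the arm or the gripper's body presses on something with over 40 N, if the wrist force passes 120 N, or if a joint passes its speed limit or range.

## Robot

A 6-joint arm with a two-finger parallel gripper is mounted at the origin on the work surface. World frame = base frame: x ahead of the robot, y to its left, z up, the work surface at z = 0. Lengths are in m, angles in rad, forces in N, time in s.
With the tool pointing down it reaches from about 0.35 to 0.975 m from the base axis. Payload 7.1 kg.
Tool frame: the origin (TCP) lies at the very end of the fingers, on their centre line; the grasp point (between the pads) lies 19 mm behind it; z points along the fingers, y is the line along which they close (so a half turn about z gives the same grasp; the last joint's range is limited). The gripper opens to 88 mm and grips with 3 to 60 N. Pads are 20 mm wide; open, the fingers measure 115 mm over their backs; the gripper's body (75 mm by 178 mm) begins 61 mm behind the grasp point.
Start: joints at [-1.327, 0.423, 1.63, -0, 1.089, -0.019], TCP at [0.162, -0.604, 0.223] pointing down, gripper open.
Joint ranges: [-3, 3], [-0.9, 2.11], [0.09, 2.58], [-1.31, 4.45], [0.11, 2.69], [-2.54, 2.54]. Speed limits (rad/s): [2.39, 2.39, 3.01, 3.14, 3.14, 3.14].

## Interface

Orientations are given as a rotation vector (axis times angle).
In Python, from rig import r gives the robot as it stands.
- The arm moves only by the shell command python3 -m pendant 'ROWS' [FORCE]. ROWS is JSON, a list of rows, each an object with "travel": the shift along the world's x, y, z in m, a list of three; "turn": the turn about the world's z in degrees; "hand": the finger opening in m, from 0 to 0.0878. A call has 1 to 10 rows; each row is the pose to reach, as a shift and turn from the pose commanded when the call began; what a row does not reach only later rows make up. A row lasts 1/12 s, in which the tool goes at most 41.7 mm and 7.16 degrees, less where a joint would pass 70% of its speed; a pose out of reach is approached as far as the arm can. A call with a gripper value outside its range is refused whole. The fingers move at their own pace and stop on an object; FORCE is the grip in N (left out, the last holds). Time passes only in rows, so rows that repeat a pose let the fingers close. It gives the time, the measured TCP pose, the force, the opening and the grip force at its end, in the units of the state.
- r.get_state(): the state, without advancing time (a new reading comes with each control period).
- r.get_image(name): name is "side" or "top"; returns a dict with "color" (400x640x3 uint8, red, green, blue), "z_map" (400x640 float32, m along the optical axis (not along the pixel's ray), 0 where there is no reading), "vfov" (degrees; the focal length in pixels is half the picture's height over the tangent of half this angle, whatever the lens; pixels are square), "cx", "cy" (the principal point, pixels), "position" and "rotation" of the camera in the world. Camera axes: x right, y down, z forward; pixel columns grow to the right and rows downward; lengths in m; the calibration is good to about 2 mm. A picture is of the moment at which its call begins.
- r.close_job(): hands the job in; it is judged then, once.
The state is a dict: "time_s": time; "qpos": joint angles; "dq": joint speeds; "joint_torque": joint torques, N m; "tcp_pos": TCP position; "ee_rot": TCP orientation; "wrist_force": force on the tool from outside, world axes, zero at the start; "moment": the same for the moment, N m; "opening": finger opening in m; "gripper_force": force on a finger pad.
Only numpy, scipy, OpenCV 4.12 (cv2) and the standard library are available. Lean on these libraries where they do the work, as an engineer would, in place of code of your own. Each camera call takes 0.05 s, during which the arm holds its last target. There are 200 camera calls.

## Working session

There is one attempt and no reset: what is moved stays moved. The work goes in short steps, Python scripts to look and compute and a shell command to move; the robot and the scene stay as the last step left them, time stands still between calls to the robot, and variables do not carry over. Pictures are saved under pics/ and viewed, at most 10 in all, crops included, and the job is handed in when it is done.

```bash
ls; mkdir -p pics; cat > h.py <<'E'
import numpy as np, cv2
from rig import r
def snap(n,tag):
    im=r.get_image(n); np.savez(f'pics/{tag}.npz',**im)
    cv2.imwrite(f'pics/{tag}.png',cv2.cvtColor(im['color'],cv2.COLOR_RGB2BGR)); return im
def load(tag): return dict(np.load(f'pics/{tag}.npz'))
def cloud(im):
    z=im['z_map']; f=200/np.tan(np.radians(float(im['vfov']))/2)
    v,u=np.mgrid[:400,:640]; P=np.stack([(u-im['cx'])/f*z,(v-im['cy'])/f*z,z],-1)
    W=P@np.array(im['rotation']).T+im['position']; W[z==0]=np.nan; return W
E
python3 - <<'E'
from h import *
for n in('side','top'):
    im=snap(n,n+'0'); print(n,im['position'],im['rotation'],im['vfov'])
print(r.get_state())
E
```

```text
pics
side [-0.03061079  0.62893097  1.01361514] [-1.07079809  2.48362851 -0.96862276] 50.87211354561904
top [0.27873463 0.08605977 1.52111327] [-2.12925699  2.13964379 -0.2111999 ] 45.39677082161889
{'time_s': 0.1, 'qpos': array([-1.32700904e+00,  4.23728505e-01,  1.63057347e+00,  2.08927400e-05,
        1.08862603e+00, -1.90292014e-02]), 'dq': array([ 4.75837288e-04, -6.09823017e-04, -1.82188402e-04,  7.47728161e-05,
        6.65605650e-04,  5.78367407e-05]), 'joint_torque': array([ 4.90771126e-04, -5.45615709e+01, -2.74324626e+01,  6.45667990e-02,
        1.89118646e-02, -3.60047181e-05]), 'tcp_pos': array([ 0.16227101, -0.60306263,  0.22201762]), 'ee_rot': array([-3.11319140e+00, -4.11454825e-01,  2.06255815e-04]), 'wrist_force': array([ 0.31343351,  0.68765282, -0.40536365]), 'moment': array([-0.00562612, -0.03596575,  0.0029737 ]), 'gripper_force': 0.0, 'opening': 0.08755813642178252}
```

```bash
sed -i "s/np.array(im\['rotation'\]).T/cv2.Rodrigues(np.array(im['rotation']))[0].T/" h.py
```

```text
(no output)
```

View pics/top0.png

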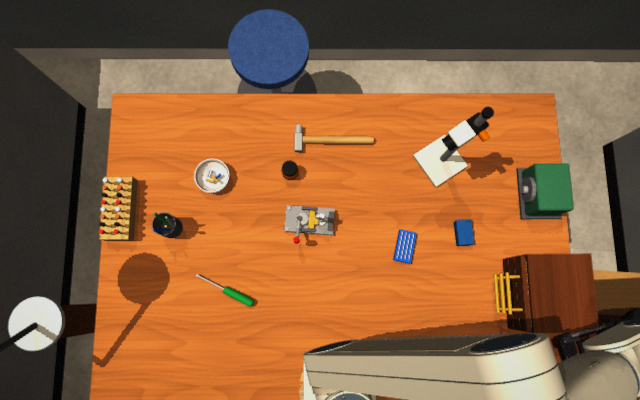

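View pics/side0.png

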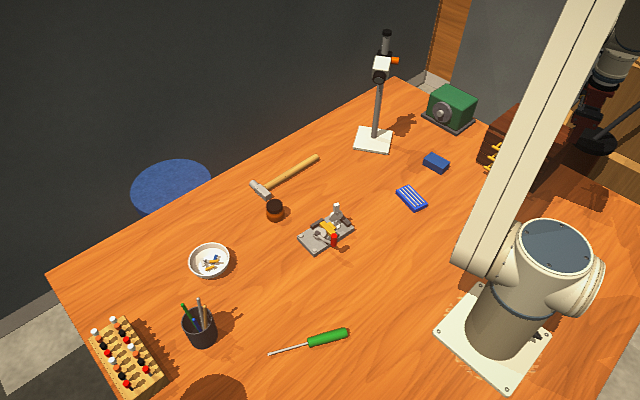

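```bash
python3 - <<'E'
from h import *
T=load('top0');S=load('side0')
for im,pts in((T,[(298,240),(290,170),(310,220),(325,220),(440,160),(450,150),(462,133),(480,118),(487,113),(212,177),(405,246),(464,232)]),(S,[(334,238),(337,208),(336,206),(382,65),(387,35),(385,50),(373,140),(395,60),(379,100)])):
    W=cloud(im)
    for u,v in pts: print(u,v,W[v,u].round(3))
a=cv2.resize(T['color'][185:265,265:365],None,fx=6,fy=6,interpolation=2)[:, :, ::-1]
b=cv2.resize(S['color'][15:115,340:440],None,fx=5,fy=5,interpolation=2)[:, :, ::-1]
b2=cv2.resize(S['color'][190:270,280:380],None,fx=6,fy=6,interpolation=2)[:, :, ::-1]
cv2.imwrite('pics/c1.png',a);cv2.imwrite('pics/c3.png',b2)
c=cv2.resize(T['color'][90:200,400:510],None,fx=4,fy=4,interpolation=2)[:, :, ::-1]
cv2.imwrite('pics/c2.png',np.hstack([cv2.resize(b,(395,440)),cv2.resize(c,(395,440))]))
E
```

```text
298 240 [0.437 0.125 0.103]
290 170 [0.664 0.152 0.058]
310 220 [0.508 0.089 0.031]
325 220 [0.502 0.043 0.074]
440 160 [ 0.708 -0.337  0.014]
450 150 [ 0.65  -0.281  0.313]
462 133 [ 0.686 -0.305  0.345]
480 118 [ 0.711 -0.339  0.386]
487 113 [ 0.71  -0.344  0.422]
212 177 [0.649 0.402 0.031]
405 246 [ 0.426 -0.21   0.018]
464 232 [ 0.469 -0.398  0.026]
334 238 [0.435 0.133 0.102]
337 208 [0.504 0.053 0.105]
336 206 [0.506 0.055 0.113]
382 65 [ 0.679 -0.301  0.341]
387 35 [ 0.708 -0.344  0.411]
385 50 [ 0.707 -0.343  0.363]
373 140 [ 0.704 -0.337  0.01 ]
395 60 [ 0.681 -0.367  0.332]
379 100 [ 0.707 -0.345  0.18 ]
```

View pics/c1.png

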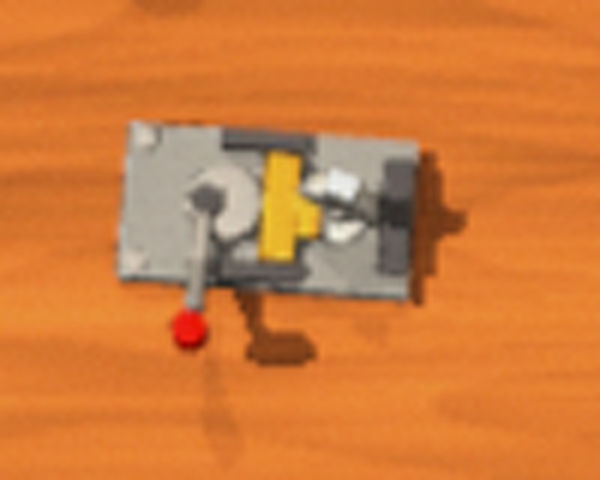

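View pics/c2.png

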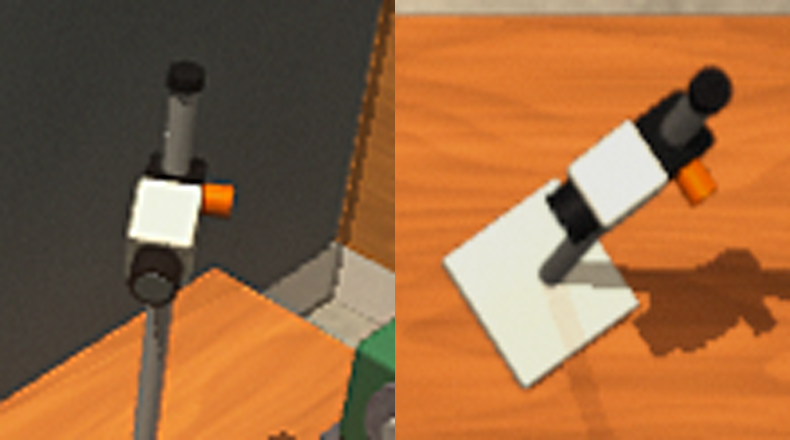

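View pics/c3.png

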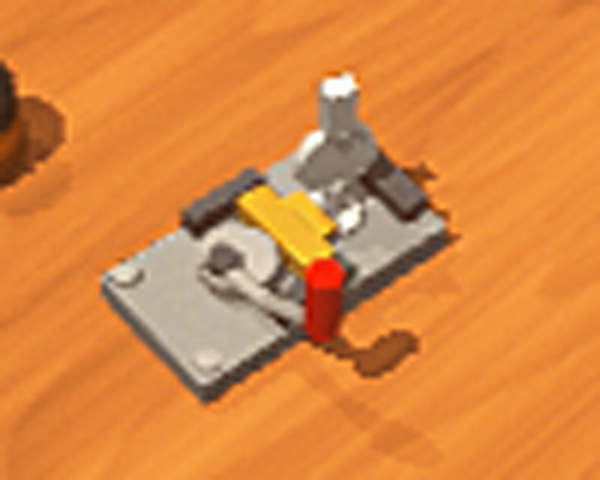

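```bash
cat > m.py <<'E'
from h import *
T=load('top0');S=load('side0')
def near(W,c,rad,z0,z1): return (np.hypot(W[...,0]-c[0],W[...,1]-c[1])<rad)&(W[...,2]>z0)&(W[...,2]<z1)
for n,im in(('top',T),('side',S)):
    W=cloud(im); C=im['color'].astype(int); print(n)
    m=near(W,(.5,.09),.13,.006,.03); p=W[m][:,:2]
    print(' clamp',m.sum(),cv2.minAreaRect((p*1000).astype(np.float32)))
    red=(C[...,0]>150)&(C[...,1]<60)&near(W,(.5,.09),.14,.09,.12)
    print(' knobtop',red.sum(),np.nanmean(W[red],0).round(4),np.ptp(W[red],0).round(3))
    m=near(W,(.505,.055),.04,.108,.13); print(' bail',m.sum(),W[m].mean(0).round(4),np.ptp(W[m],0).round(3))
    m=near(W,(.505,.055),.04,.045,.095); p=W[m]; b=(C[m].max(1)-C[m].min(1))<50; p=p[b]
    print(' plate',len(p),cv2.minAreaRect((p[:,:2]*1000).astype(np.float32)),p.mean(0).round(3))
    m=near(W,(.7,-.34),.13,.006,.022); p=W[m][:,:2]
    print(' foot',m.sum(),cv2.minAreaRect((p*1000).astype(np.float32)))
    m=near(W,(.66,-.29),.12,.26,.36); L=C.sum(-1)
    w=m&(L>500); k=m&(L<200)
    print(' housing',w.sum(),W[w].mean(0).round(3),cv2.minAreaRect((W[w][:,:2]*1000).astype(np.float32)))
    v,u=np.nonzero(k); print(' dark',k.sum())
    m2=near(W,(.707,-.344),.03,.05,.25); print(' column',m2.sum(),W[m2].mean(0).round(4))
    if n=='side':
        v,u=np.mgrid[:400,:640]; q=k&(u<385)&(v>65)
        print(' barrel',q.sum(),W[q].mean(0).round(4))
        for a in sorted(map(tuple,np.c_[v[q],u[q],(W[q]*1000).round()].astype(int)))[::4]: print(a,end=' ')
E
python3 m.py
```

```text
top
 clamp 964 ((493.88751220703125, 88.50741577148438), (243.56039428710938, 243.2596435546875), 12.849452018737793)
 knobtop 23 [0.4399 0.1303 0.1039] [0.013 0.015 0.018]
 bail 22 [0.51   0.0546 0.1156] [0.012 0.015 0.013]
 plate 49 ((510.7738037109375, 53.66352844238281), (42.43528747558594, 12.990964889526367), 73.697998046875) [0.509 0.053 0.072]
 foot 1375 ((700.3529052734375, -344.89501953125), (231.2233123779297, 247.43992614746094), 1.9785813093185425)
 housing 385 [ 0.687 -0.304  0.343] ((687.32373046875, -304.0364074707031), (49.70569610595703, 50.57294845581055), 36.00440979003906)
 dark 329
 column 76 [ 0.7089 -0.3427  0.0964]
side
 clamp 815 ((512.6582641601562, 88.1457290649414), (158.57907104492188, 86.9189453125), 85.29283905029297)
 knobtop 34 [0.4405 0.1295 0.1019] [0.015 0.018 0.015]
 bail 29 [0.5089 0.0519 0.1145] [0.016 0.017 0.009]
 plate 116 ((507.9422607421875, 51.99041748046875), (44.08653259277344, 10.171243667602539), 66.72969818115234) [0.508 0.054 0.068]
 foot 784 ((693.7870483398438, -355.60357666015625), (219.4746551513672, 148.93780517578125), 31.4691
[... 2273 characters left out ...]
, np.int64(307)) (np.int64(80), np.int64(382), np.int64(658), np.int64(-282), np.int64(307)) (np.int64(81), np.int64(374), np.int64(679), np.int64(-271), np.int64(299)) (np.int64(81), np.int64(378), np.int64(670), np.int64(-279), np.int64(299)) (np.int64(81), np.int64(382), np.int64(660), np.int64(-286), np.int64(301)) (np.int64(82), np.int64(375), np.int64(675), np.int64(-271), np.int64(296)) (np.int64(82), np.int64(379), np.int64(666), np.int64(-279), np.int64(298)) (np.int64(82), np.int64(383), np.int64(655), np.int64(-285), np.int64(300)) (np.int64(83), np.int64(379), np.int64(666), np.int64(-279), np.int64(294)) (np.int64(83), np.int64(383), np.int64(657), np.int64(-288), np.int64(295))
```

```bash
cat > m2.py <<'E'
from h import *
T=load('top0');S=load('side0')
for n,im in(('top',T),('side',S)):
    W=cloud(im); C=im['color'].astype(int); L=C.min(-1)
    m=(L>110)&(np.hypot(W[...,0]-.7,W[...,1]+.34)<.12)&(W[...,2]<.03)
    print(n,'foot',m.sum(),cv2.minAreaRect((W[m][:,:2]*1000).astype(np.float32)))
W=cloud(S);C=S['color'].astype(int);L=C.sum(-1)
for yaw in(-54,-57):
    a=np.radians(yaw);t=.35
    f=-np.array([np.cos(a)*np.cos(t),np.sin(a)*np.cos(t),np.sin(t)]) # look dir
    yv=np.array([-np.sin(a),np.cos(a),0]); zv=np.cross(-f,yv)
    c0=np.array([.667,-.277,.31])
    m=(L<220)&(np.linalg.norm(W-c0,axis=-1)<.05); v,u=np.nonzero(m);k=(u<387)&(v>66);p=W[m][k]-c0
    s=p@f; print(yaw,'adv pct',np.percentile(s,[50,70,80,90,95]).round(4))
    g=np.abs(s-np.percentile(s,85))<.006; q=p[g]
    print(' face n',g.sum(),'y',np.percentile(q@yv,[3,50,97]).round(4),'z',np.percentile(q@zv,[3,50,97]).round(4))
    ctr=c0+f*np.median(s[g])+yv*np.mean(np.percentile(q@yv,[3,97]))+zv*np.mean(np.percentile(q@zv,[3,97]))
    print(' lens',ctr.round(4),'focus',(ctr+.15*f).round(4),'zv',zv.round(3))
E
python3 m2.py
```

```text
top foot 1308 ((711.0009155273438, -337.28948974609375), (132.69058227539062, 131.23944091796875), 33.34104919433594)
side foot 785 ((714.8065795898438, -345.623779296875), (132.70657348632812, 151.95297241210938), 32.758522033691406)
-54 adv pct [0.0002 0.0021 0.003  0.0042 0.0046]
 face n 93 y [-0.017  -0.      0.0172] z [-0.0165  0.0005  0.0162]
 lens [ 0.6659 -0.2753  0.3091] focus [ 0.5831 -0.1613  0.2577] zv [-0.202  0.277  0.939]
-57 adv pct [-0.0001  0.002   0.0031  0.0042  0.0048]
 face n 93 y [-0.0169 -0.0004  0.017 ] z [-0.0163  0.0001  0.0161]
 lens [ 0.666  -0.2754  0.3092] focus [ 0.5893 -0.1572  0.2578] zv [-0.187  0.288  0.939]
```

```bash
R='X'; python3 -m pendant '[{"travel":[0.02,0.025,0],"turn":7,"hand":0.0878},{"travel":[0.04,0.05,0],"turn":14,"hand":0.0878},{"travel":[0.06,0.075,0],"turn":21,"hand":0.0878},{"travel":[0.08,0.1,0],"turn":28,"hand":0.0878},{"travel":[0.1,0.125,0],"turn":35,"hand":0.0878},{"travel":[0.12,0.15,0],"turn":42,"hand":0.0878},{"travel":[0.14,0.175,0],"turn":49,"hand":0.0878},{"travel":[0.16,0.2,0],"turn":56,"hand":0.0878},{"travel":[0.18,0.225,0],"turn":63,"hand":0.0878},{"travel":[0.2,0.25,0],"turn":70,"hand":0.0878}]'
```

```text
time_s: 0.93
tcp_pos: [0.3629, -0.352, 0.2225]
ee_rot: [-2.309, -2.13, 0.0]
wrist_force: [0.2, -0.0, -0.3]
opening: 0.0879
gripper_force: 0.0
```

```bash
python3 -m pendant '[{"travel":[0.01,0.04,0],"turn":7,"hand":0.0878},{"travel":[0.02,0.08,0],"turn":14,"hand":0.0878},{"travel":[0.03,0.12,0],"turn":21,"hand":0.0878},{"travel":[0.04,0.16,0],"turn":28,"hand":0.0878},{"travel":[0.05,0.2,0],"turn":35,"hand":0.0878},{"travel":[0.055,0.24,0],"turn":42,"hand":0.0878},{"travel":[0.06,0.28,0],"turn":49,"hand":0.0878},{"travel":[0.065,0.32,0],"turn":56,"hand":0.0878},{"travel":[0.07,0.36,0],"turn":63,"hand":0.0878},{"travel":[0.075,0.4,0],"turn":70,"hand":0.0878}]'
```

```text
time_s: 1.77
tcp_pos: [0.437, 0.0485, 0.2227]
ee_rot: [0.669, 3.069, -0.0]
wrist_force: [-0.5, 0.3, 1.1]
opening: 0.0879
gripper_force: 0.0
```

```bash
python3 -m pendant '[{"travel":[0.002,0.04,0],"turn":7,"hand":0.0878},{"travel":[0.003,0.08,0],"turn":14,"hand":0.0878},{"travel":[0.003,0.082,-0.02],"turn":20,"hand":0.0878},{"travel":[0.003,0.082,-0.04],"turn":20,"hand":0.0878},{"travel":[0.003,0.082,-0.04],"turn":20,"hand":0.0878}]'; python3 - <<'E'
from h import *
snap('side','side1')
im=load('side1'); cv2.imwrite('pics/s1.png',cv2.resize(im['color'][130:280,240:440],None,fx=4,fy=4,interpolation=2)[:,:,::-1])
E
```

```text
time_s: 2.18
tcp_pos: [0.4379, 0.1289, 0.1798]
ee_rot: [-0.132, -3.133, 0.003]
wrist_force: [-0.4, -0.1, 0.4]
opening: 0.0878
gripper_force: 0.0
```

View pics/s1.png

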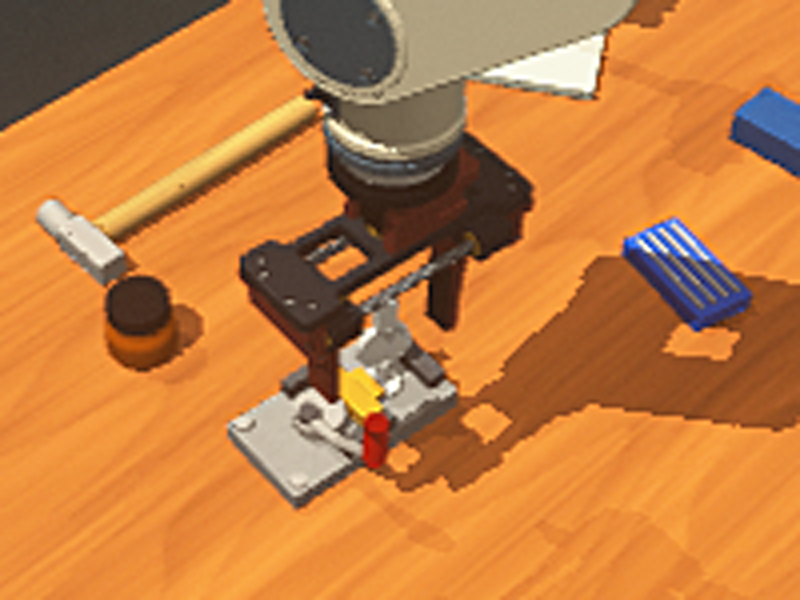

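```bash
python3 -m pendant '[{"travel":[0.002,0.001,-0.035],"turn":0,"hand":0.0878},{"travel":[0.002,0.001,-0.07],"turn":0,"hand":0.06},{"travel":[0.002,0.001,-0.096],"turn":0,"hand":0.04},{"travel":[0.002,0.001,-0.096],"turn":0,"hand":0.01},{"travel":[0.002,0.001,-0.096],"turn":0,"hand":0.01},{"travel":[0.002,0.001,-0.096],"turn":0,"hand":0.01},{"travel":[0.002,0.001,-0.096],"turn":0,"hand":0.01},{"travel":[0.002,0.001,-0.096],"turn":0,"hand":0.01}]' 8
```

```text
time_s: 2.9
tcp_pos: [0.4437, 0.1297, 0.0885]
ee_rot: [0.136, 3.135, 0.002]
wrist_force: [-0.9, 0.5, 0.8]
opening: 0.0448
gripper_force: 0.0
```

```bash
python3 -m pendant '[{"travel":[0,0,0],"turn":0,"hand":0.01},{"travel":[0,0,0],"turn":0,"hand":0.01},{"travel":[0,0,0],"turn":0,"hand":0.01},{"travel":[0,0,0],"turn":0,"hand":0.01},{"travel":[0,0,0],"turn":0,"hand":0.01},{"travel":[0,0,0],"turn":0,"hand":0.01},{"travel":[0,0,0],"turn":0,"hand":0.01}]'
python3 - <<'E'
import numpy as np
# arc rows: from clamp-frame angle; pivot (.515,.123), yaw -4.7deg
y=np.radians(-4.7)
for k in range(0,25,2):
    th=np.radians(180)+y-np.radians(k*3.9); p=75*np.array([np.cos(th),np.sin(th)])
    p0=75*np.array([np.cos(np.pi+y),np.sin(np.pi+y)]); print(k,(p-p0).round(1))
E
```

```text
time_s: 3.48
tcp_pos: [0.4424, 0.1295, 0.0868]
ee_rot: [-0.135, -3.139, 0.0]
wrist_force: [-1.4, -0.4, 5.6]
opening: 0.0177
gripper_force: 8.0
0 [0. 0.]
2 [ 1.5 10.1]
4 [ 4.4 19.9]
6 [ 8.6 29.2]
8 [14.  37.8]
10 [20.5 45.7]
12 [28.1 52.6]
14 [36.5 58.3]
16 [45.6 62.9]
18 [55.2 66.3]
20 [65.2 68.2]
22 [75.4 68.9]
24 [85.6 68.1]
```

```bash
python3 -m pendant '[{"travel":[0.0015,0.010,0],"turn":-7,"hand":0.01},{"travel":[0.0045,0.020,0],"turn":-14,"hand":0.01},{"travel":[0.0085,0.029,0],"turn":-21,"hand":0.01},{"travel":[0.014,0.038,0],"turn":-28,"hand":0.01},{"travel":[0.0205,0.0455,0],"turn":-35,"hand":0.01},{"travel":[0.028,0.0525,0],"turn":-42,"hand":0.01},{"travel":[0.0365,0.0585,0],"turn":-49,"hand":0.01},{"travel":[0.0455,0.063,0],"turn":-56,"hand":0.01},{"travel":[0.055,0.066,0],"turn":-63,"hand":0.01},{"travel":[0.055,0.066,0],"turn":-70,"hand":0.01}]'
```

```text
time_s: 4.32
tcp_pos: [0.4997, 0.1957, 0.0869]
ee_rot: [1.917, 2.486, 0.003]
wrist_force: [1.7, 2.5, 1.7]
opening: 0.0174
gripper_force: 8.0
```

```bash
python3 -m pendant '[{"travel":[0.010,0.002,0],"turn":-7,"hand":0.01},{"travel":[0.02,0.0025,0],"turn":-14,"hand":0.01},{"travel":[0.026,0.0025,0],"turn":-20,"hand":0.01},{"travel":[0.030,0.002,0],"turn":-20,"hand":0.01},{"travel":[0.030,0.002,0],"turn":-20,"hand":0.01},{"travel":[0.030,0.002,0],"turn":-20,"hand":0.01}]'
```

```text
time_s: 4.82
tcp_pos: [0.5248, 0.1971, 0.0861]
ee_rot: [-2.312, -2.123, 0.007]
wrist_force: [-7.7, 0.5, 5.8]
opening: 0.018
gripper_force: 8.0
```

```bash
python3 -m pendant '[{"travel":[-0.003,0,0],"turn":0,"hand":0.06},{"travel":[-0.003,0,0],"turn":0,"hand":0.06},{"travel":[-0.003,0,0],"turn":0,"hand":0.06},{"travel":[-0.003,0,0.0],"turn":0,"hand":0.06},{"travel":[-0.003,0,0.035],"turn":7,"hand":0.06},{"travel":[-0.003,0,0.07],"turn":14,"hand":0.06},{"travel":[-0.003,0,0.1],"turn":21,"hand":0.06},{"travel":[-0.003,0.03,0.1],"turn":28,"hand":0.06},{"travel":[-0.003,0.06,0.1],"turn":35,"hand":0.06},{"travel":[-0.003,0.06,0.1],"turn":42,"hand":0.06}]'; python3 - <<'E'
from h import *
for n in('side','top'): snap(n,n+'2')
E
sed -i "s/'top0'/'top2'/;s/'side0'/'side2'/" m.py; python3 m.py | grep -E 'top|side|knob|bail|plate'
python3 -c "
from h import *
o=[cv2.resize(load(t)['color'][v:v+80,u:u+100],None,fx=4,fy=4,interpolation=2)[:,:,::-1] for t,v,u in(('side2',190,280),('top2',185,265))]
cv2.imwrite('pics/s2.png',np.hstack(o))"
```

```text
time_s: 5.65
tcp_pos: [0.5256, 0.2615, 0.1881]
ee_rot: [1.388, 2.816, 0.007]
wrist_force: [-0.0, 0.6, 0.5]
opening: 0.0598
gripper_force: 0.0
top
 knobtop 2 [0.5243 0.1916 0.0993] [0.004 0.    0.006]
 bail 23 [0.5095 0.0544 0.116 ] [0.015 0.015 0.013]
 plate 49 ((510.1771240234375, 53.93372344970703), (42.39735412597656, 14.756900787353516), 76.89811706542969) [0.509 0.054 0.072]
side
 knobtop 37 [0.523  0.1979 0.1023] [0.017 0.016 0.017]
 bail 31 [0.5092 0.0519 0.1136] [0.014 0.016 0.01 ]
 plate 119 ((509.2432556152344, 52.25872802734375), (40.792598724365234, 11.226045608520508), 63.18209457397461) [0.508 0.054 0.068]m.py:17: RuntimeWarning: Mean of empty slice.
  print(' housing',w.sum(),W[w].mean(0).round(3),cv2.minAreaRect((W[w][:,:2]*1000).astype(np.float32)))
  ret = um.true_divide(
m.py:22: RuntimeWarning: Mean of empty slice.
  print(' barrel',q.sum(),W[q].mean(0).round(4))
```

View pics/s2.png

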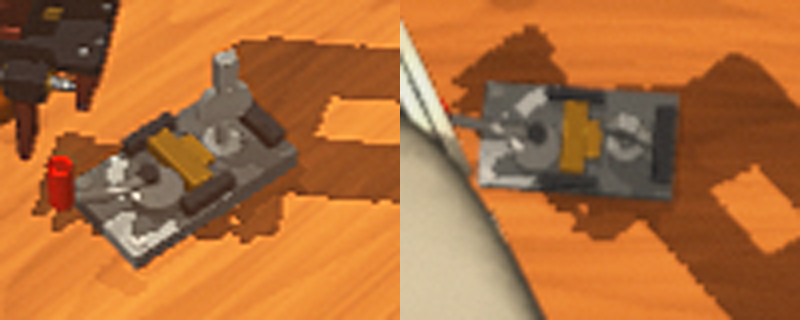

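```bash
python3 -m pendant '[{"travel":[-0.003,-0.04,0],"turn":7,"hand":0.06},{"travel":[-0.006,-0.08,0],"turn":14,"hand":0.06},{"travel":[-0.009,-0.12,0],"turn":21,"hand":0.05},{"travel":[-0.012,-0.16,0],"turn":28,"hand":0.05},{"travel":[-0.015,-0.19,0],"turn":33,"hand":0.05},{"travel":[-0.016,-0.208,0],"turn":33,"hand":0.05},{"travel":[-0.016,-0.208,-0.01],"turn":33,"hand":0.05},{"travel":[-0.016,-0.208,-0.03],"turn":33,"hand":0.05},{"travel":[-0.016,-0.208,-0.03],"turn":33,"hand":0.05},{"travel":[-0.016,-0.208,-0.03],"turn":33,"hand":0.05}]'; python3 - <<'E'
from h import *
W=cloud(load('side2'));C=load('side2')['color'].astype(int)
m=(np.hypot(W[...,0]-.509,W[...,1]-.053)<.03)&(W[...,2]>.052)&(W[...,2]<.086)
p=W[m][:,:2].astype(np.float32); l=cv2.fitLine(p,cv2.DIST_HUBER,0,.001,.001).ravel(); print(len(p),np.degrees(np.arctan2(l[1],l[0])),p.mean(0))
E
```

```text
time_s: 6.58
tcp_pos: [0.5074, 0.0497, 0.1556]
ee_rot: [-0.547, -3.091, 0.001]
wrist_force: [0.6, 0.7, -0.8]
opening: 0.0499
gripper_force: 0.0
96 68.86533 [0.5084626  0.05379496]
```

```bash
python3 -m pendant '[{"travel":[0.002,0.003,-0.03],"turn":0,"hand":0.05},{"travel":[0.002,0.003,-0.055],"turn":0,"hand":0.05},{"travel":[0.002,0.003,-0.068],"turn":0,"hand":0.05},{"travel":[0.002,0.003,-0.068],"turn":0,"hand":0.05},{"travel":[0.002,0.003,-0.068],"turn":0,"hand":0.01},{"travel":[0.002,0.003,-0.068],"turn":0,"hand":0.01},{"travel":[0.002,0.003,-0.068],"turn":0,"hand":0.01},{"travel":[0.002,0.003,-0.068],"turn":0,"hand":0.01},{"travel":[0.002,0.003,-0.068],"turn":0,"hand":0.01},{"travel":[0.002,0.003,-0.068],"turn":0,"hand":0.01}]' 12
```

```text
time_s: 7.42
tcp_pos: [0.5108, 0.0525, 0.0894]
ee_rot: [0.544, 3.093, 0.001]
wrist_force: [-0.6, -0.1, 3.4]
opening: 0.0159
gripper_force: 12.0
```

```bash
python3 -m pendant '[{"travel":[0,0,0],"turn":0,"hand":0.0},{"travel":[0,0,0],"turn":0,"hand":0.0},{"travel":[0,0,0.01],"turn":0,"hand":0.0},{"travel":[0,0,0.025],"turn":0,"hand":0.0},{"travel":[0,0,0.05],"turn":0,"hand":0.0},{"travel":[0,0,0.075],"turn":0,"hand":0.0},{"travel":[0,0,0.075],"turn":0,"hand":0.0},{"travel":[0,0,0.075],"turn":0,"hand":0.0},{"travel":[0,0,0.075],"turn":0,"hand":0.0},{"travel":[0,0,0.075],"turn":0,"hand":0.0}]' 30
```

```text
time_s: 8.25
tcp_pos: [0.5094, 0.0524, 0.1626]
ee_rot: [-0.544, -3.092, 0.001]
wrist_force: [0.3, -0.2, -2.3]
opening: 0.0156
gripper_force: 30.0
```

```bash
python3 -m pendant '[{"travel":[-0.001,-0.015,0],"turn":-7,"hand":0.0},{"travel":[-0.002,-0.03,0],"turn":-14,"hand":0.0},{"travel":[-0.003,-0.045,0],"turn":-21,"hand":0.0},{"travel":[-0.004,-0.06,0],"turn":-28,"hand":0.0},{"travel":[-0.005,-0.075,0],"turn":-35,"hand":0.0},{"travel":[-0.006,-0.085,0],"turn":-42,"hand":0.0},{"travel":[-0.006,-0.085,0],"turn":-49,"hand":0.0},{"travel":[-0.006,-0.085,0],"turn":-56,"hand":0.0},{"travel":[-0.006,-0.085,0],"turn":-63,"hand":0.0},{"travel":[-0.006,-0.085,0],"turn":-70,"hand":0.0}]' 30
python3 -m pendant '[{"travel":[0,0,-0.02],"turn":-5,"hand":0.0},{"travel":[0,0,-0.045],"turn":-5,"hand":0.0},{"travel":[0,0,-0.060],"turn":-5,"hand":0.0},{"travel":[0,0,-0.067],"turn":-5,"hand":0.0},{"travel":[0,0,-0.067],"turn":-5,"hand":0.0},{"travel":[0,0,-0.067],"turn":-5,"hand":0.0}]' 12
```

```text
time_s: 9.08
tcp_pos: [0.5034, -0.0326, 0.1622]
ee_rot: [-2.226, -2.214, 0.003]
wrist_force: [0.0, 0.1, -0.2]
opening: 0.016
gripper_force: 30.0
time_s: 9.58
tcp_pos: [0.504, -0.0325, 0.0961]
ee_rot: [-2.314, -2.123, 0.002]
wrist_force: [0.4, -0.8, -2.0]
opening: 0.0158
gripper_force: 12.0
```

```bash
python3 -m pendant '[{"travel":[0.001,0.008,0],"turn":0,"hand":0.0},{"travel":[0.001,0.016,0],"turn":0,"hand":0.0},{"travel":[0.002,0.020,0],"turn":0,"hand":0.0},{"travel":[0.002,0.024,0],"turn":0,"hand":0.0},{"travel":[0.002,0.028,0],"turn":0,"hand":0.0},{"travel":[0.003,0.032,0],"turn":0,"hand":0.0},{"travel":[0.003,0.036,0],"turn":0,"hand":0.0},{"travel":[0.003,0.036,0],"turn":0,"hand":0.0}]' 12
python3 - <<'E'
from h import *
for n in('side','top'): snap(n,n+'3')
o=[cv2.resize(load(t)['color'][v:v+100,u:u+100],None,fx=4,fy=4,interpolation=2)[:,:,::-1] for t,v,u in(('side3',150,300),('top3',165,285))]
cv2.imwrite('pics/s3.png',np.hstack(o))
E
```

```text
time_s: 10.25
tcp_pos: [0.5077, 0.004, 0.0973]
ee_rot: [2.314, 2.124, 0.0]
wrist_force: [-1.0, -1.5, 6.2]
opening: 0.016
gripper_force: 12.0
```

View pics/s3.png

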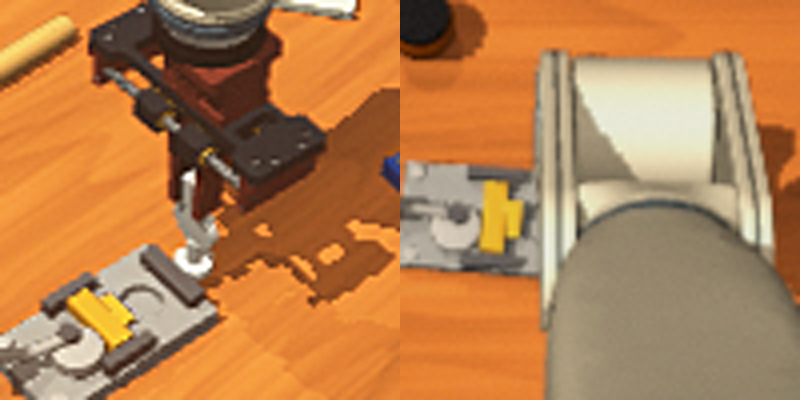

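```bash
cat > t.py <<'E'
import sys
from h import *
def tilt(tag):
    s=r.get_state(); tcp=s['tcp_pos']; R=cv2.Rodrigues(s['ee_rot'])[0]; yd=R[:,1]
    im=load(tag); W=cloud(im); C=im['color'].astype(int)
    xd=np.array([-yd[1],yd[0],0])  # pendant +x (yaw = tool y + 90)
    d=W-tcp; a=d@xd; b=d@yd; z=d[...,2]
    grey=(C.max(-1)-C.min(-1)<45)
    m=grey&(abs(b)<.03)&(abs(a)<.07)&(z<-.003)&(z>-.1)
    for lo in range(-100,-3,8):
        q=m&(z>lo/1000)&(z<=(lo+8)/1000)
        if q.sum(): print(lo,q.sum(),'x',(a[q].min()*1000).round(1),(np.median(a[q])*1000).round(1),(a[q].max()*1000).round(1),'y',(np.median(b[q])*1000).round(1),(b[q].min()*1000).round(1),(b[q].max()*1000).round(1))
if __name__=='__main__': tilt(sys.argv[1])
E
python3 t.py side3
```

```text
-100 1 x 29.5 29.5 29.5 y -0.0 -0.0 -0.0
-92 43 x 30.7 44.4 55.8 y 2.1 -13.0 14.9
-84 133 x 15.7 38.0 68.3 y -0.9 -29.7 29.4
-76 66 x -14.0 25.0 68.7 y -3.1 -28.9 29.7
-68 103 x -17.6 17.0 69.6 y -3.0 -29.8 28.9
-60 10 x -6.3 -0.4 20.9 y -4.6 -6.9 0.4
-52 6 x -3.3 -0.6 2.6 y -3.8 -11.1 1.5
-44 10 x -3.3 -1.2 0.3 y -4.7 -13.7 5.4
-36 15 x -1.7 -0.3 1.9 y 2.4 -21.0 16.0
-28 17 x -1.5 -0.7 1.9 y -0.6 -23.2 17.3
-20 17 x -6.4 -0.7 1.7 y -13.3 -22.8 16.1
-12 8 x -8.9 -1.1 1.3 y -13.0 -18.0 6.7
-4 1 x 0.3 0.3 0.3 y -14.1 -14.1 -14.1
```

```bash
python3 -m pendant '[{"travel":[0,0.002,0],"turn":0,"hand":0.0},{"travel":[0,0.004,0],"turn":0,"hand":0.0},{"travel":[0,0.006,0],"turn":0,"hand":0.0},{"travel":[0.001,0.008,0],"turn":0,"hand":0.0},{"travel":[0.001,0.008,0],"turn":0,"hand":0.0},{"travel":[0.001,0.008,0],"turn":0,"hand":0.0}]' 10
python3 - <<'E'
from h import *
snap('side','side4')
E
python3 t.py side4 | tail -8
```

```text
time_s: 10.85
tcp_pos: [0.5086, 0.0117, 0.0971]
ee_rot: [2.315, 2.124, 0.0]
wrist_force: [-1.0, -1.2, 4.6]
opening: 0.0158
gripper_force: 10.0
-68 111 x -24.9 8.7 69.3 y -3.3 -29.9 28.7
-60 7 x -15.9 -7.7 16.0 y -6.4 -22.2 10.2
-52 8 x -9.3 -7.0 -4.2 y -3.6 -9.3 0.6
-44 8 x -8.7 -6.5 -5.1 y 1.3 -14.8 13.6
-36 14 x -6.7 -5.3 -4.1 y -5.2 -19.7 17.0
-28 12 x -10.0 -5.3 -3.5 y -13.3 -21.8 18.5
-20 16 x -12.9 -3.8 -1.7 y -12.2 -20.0 14.4
-12 5 x -6.3 -2.9 -0.7 y -12.4 -16.0 4.3
```

```bash
python3 -m pendant '[{"travel":[0,0.002,0],"turn":0,"hand":0.0},{"travel":[0,0.004,0],"turn":0,"hand":0.0},{"travel":[0,0.006,0],"turn":0,"hand":0.0},{"travel":[0.001,0.008,0],"turn":0,"hand":0.0},{"travel":[0.001,0.010,0],"turn":0,"hand":0.0},{"travel":[0.001,0.012,0],"turn":0,"hand":0.0},{"travel":[0.001,0.0145,0],"turn":0,"hand":0.0},{"travel":[0.001,0.0145,0],"turn":0,"hand":0.0},{"travel":[0.001,0.0145,0],"turn":0,"hand":0.0}]' 10
python3 -m pendant '[{"travel":[0,0,0],"turn":0,"hand":0.0},{"travel":[0,0,0],"turn":0,"hand":0.0},{"travel":[0,-0.01,0],"turn":0,"hand":0.0},{"travel":[0,-0.025,0.01],"turn":0,"hand":0.0},{"travel":[0,-0.04,0.035],"turn":0,"hand":0.0},{"travel":[0,-0.04,0.07],"turn":0,"hand":0.0},{"travel":[0,-0.04,0.1],"turn":0,"hand":0.0},{"travel":[0,-0.04,0.1],"turn":0,"hand":0.0},{"travel":[0,-0.04,0.1],"turn":0,"hand":0.0}]' 50
python3 - <<'E'
from h import *
snap('side','side5'); print(load('side5')['color'].shape)
E
python3 t.py side5
```

```text
time_s: 11.65
tcp_pos: [0.5093, 0.0262, 0.0965]
ee_rot: [-2.315, -2.124, 0.0]
wrist_force: [0.1, 0.2, -1.9]
opening: 0.0157
gripper_force: 10.0
time_s: 12.4
tcp_pos: [0.5104, -0.0147, 0.1983]
ee_rot: [2.314, 2.121, 0.004]
wrist_force: [-0.6, -0.5, -1.5]
opening: 0.0155
gripper_force: 50.0
(400, 640, 3)
-76 6 x -29.8 -19.6 -15.3 y -8.8 -12.2 -2.1
-68 43 x -40.9 -21.9 -13.6 y -3.1 -13.4 14.5
-60 14 x -37.8 -28.0 -20.1 y -4.1 -15.2 0.6
-52 4 x -24.3 -19.2 -16.2 y -1.7 -3.1 1.6
-44 7 x -18.0 -17.3 -13.8 y -2.3 -13.4 8.0
-36 7 x -16.2 -14.8 -13.2 y -4.3 -15.7 10.5
-28 13 x -17.6 -13.2 -11.0 y -8.0 -21.5 20.9
-20 12 x -17.0 -11.1 -8.2 y -15.5 -22.3 15.5
-12 12 x -14.5 -10.5 -7.7 y -12.1 -17.8 17.0
```

```bash
python3 -m pendant '[{"travel":[0.005,-0.01,0.025],"turn":6,"hand":0.0},{"travel":[0.01,-0.02,0.05],"turn":12,"hand":0.0},{"travel":[0.02,-0.04,0.07],"turn":18,"hand":0.0},{"travel":[0.03,-0.06,0.082],"turn":24,"hand":0.0},{"travel":[0.045,-0.08,0.082],"turn":30,"hand":0.0},{"travel":[0.055,-0.1,0.082],"turn":36,"hand":0.0},{"travel":[0.065,-0.12,0.082],"turn":38,"hand":0.0},{"travel":[0.07,-0.13,0.082],"turn":38,"hand":0.0},{"travel":[0.07,-0.13,0.082],"turn":38,"hand":0.0},{"travel":[0.07,-0.13,0.082],"turn":38,"hand":0.0}]' 50
python3 - <<'E'
from h import *
snap('side','side6')
im=load('side6'); cv2.imwrite('pics/s6.png',cv2.resize(im['color'][30:180,300:500],None,fx=4,fy=4,interpolation=2)[:,:,::-1])
E
python3 t.py side6
```

```text
time_s: 13.28
tcp_pos: [0.5785, -0.1438, 0.277]
ee_rot: [-1.499, -2.757, 0.001]
wrist_force: [0.1, 1.1, -0.4]
opening: 0.0158
gripper_force: 50.0
-84 5 x -23.3 -18.9 -16.7 y -2.3 -10.3 4.4
-76 19 x -29.0 -19.0 -13.6 y -2.2 -15.4 11.6
-68 36 x -38.8 -25.0 -16.1 y -3.4 -14.5 12.6
-60 10 x -35.8 -22.8 -16.6 y -4.0 -9.7 7.8
-52 7 x -21.6 -17.5 -14.8 y 0.1 -5.2 3.9
-44 15 x -18.7 -15.9 -11.0 y 0.3 -13.9 13.2
-36 24 x -17.7 -14.6 -12.3 y -6.0 -22.0 16.8
-28 23 x -16.2 -11.7 -7.3 y -0.9 -21.8 19.7
-20 21 x -13.1 -10.3 -5.3 y -6.3 -21.5 17.2
-12 12 x -14.9 -6.7 -2.3 y -2.0 -18.1 8.0
-4 1 x -2.5 -2.5 -2.5 y -0.7 -0.7 -0.7
```

View pics/s6.png

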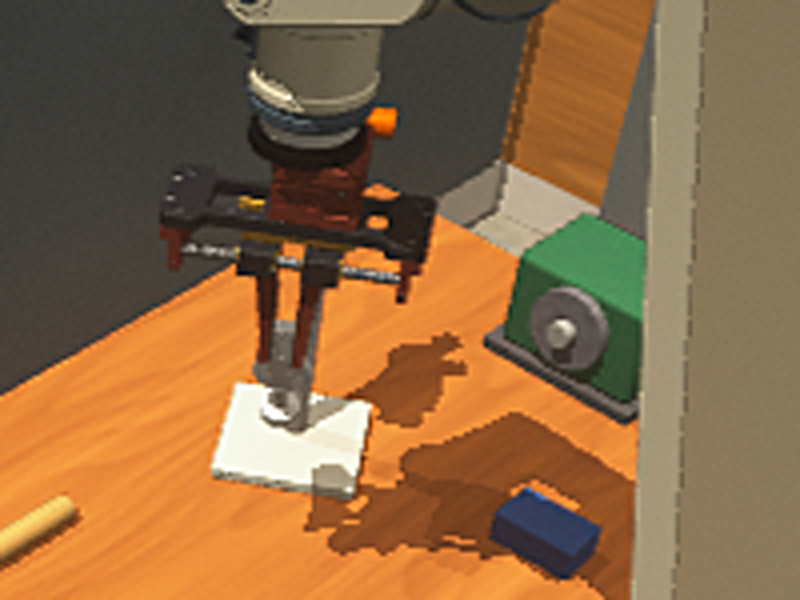

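```bash
python3 -m pendant '[{"travel":[0.001,0,0.002],"turn":0,"hand":0.0},{"travel":[0.001,0,0.002],"turn":0,"hand":0.0},{"travel":[0.001,0,0.002],"turn":0,"hand":0.0},{"travel":[0.001,0,0.002],"turn":0,"hand":0.0},{"travel":[0.001,0,0.002],"turn":0,"hand":0.0},{"travel":[0.001,0,0.002],"turn":0,"hand":0.0}]' 50
python3 - <<'E'
from h import *
W=cloud(snap('side','side7')); s=r.get_state(); C=load('side7')['color'].astype(int)
yd=cv2.Rodrigues(s['ee_rot'])[0][:,1]; xd=np.array([-yd[1],yd[0],0]); d=W-s['tcp_pos']
a,b,z=d@xd,d@yd,d[...,2]
m=(C.max(-1)-C.min(-1)<45)&(abs(b)<.024)&(z<-.003)&(z>-.045)&(a>-.03)&(a<.01)
A=np.c_[z[m],b[m],np.ones(m.sum())]; c=np.linalg.lstsq(A,a[m],rcond=None)[0]
for _ in range(5):
    e=a[m]-A@c; g=abs(e)<.003; c=np.linalg.lstsq(A[g],a[m][g],rcond=None)[0]
print(m.sum(),g.sum(),'tilt deg',np.degrees(np.arctan(c[0])),'yaw slope deg',np.degrees(np.arctan(c[1])))
print('b range',b[m].min(),b[m].max(),'plate back at z -.0215:',c@[-.0215,0,1])
print(s['tcp_pos'],np.degrees(np.arctan2(yd[1],yd[0])),abs(s['dq']).max(),s['wrist_force'])
print('flower',s['tcp_pos']-.0152*xd-[0,0,.0227])
E
```

```text
time_s: 13.83
tcp_pos: [0.5804, -0.1438, 0.2808]
ee_rot: [1.497, 2.762, 0.0]
wrist_force: [-0.5, -0.3, -1.6]
opening: 0.0153
gripper_force: 50.0
95 91 tilt deg 17.724244587520268 yaw slope deg -0.32922852466677505
b range -0.022390467828066526 0.01880923950925761 plate back at z -.0215: -0.010775400029850774
[ 0.58035755 -0.14388245  0.28078675] 33.06334528040446 0.0013304385719193094 [-0.5598725 -0.6221737 -1.2751531]
flower [ 0.58865015 -0.15662109  0.25808675]
```

```bash
python3 -c "
from rig import r
print(r.close_job())"
```

```text
the job is handed in; nothing more can be done
None
```

The job is handed in at about 14 s of the 51 s. The lever is fully open, and the pendant is held still at the focus, flower side to the lens. By my measurements the flower is within about 1 mm of the focus (calibration good to 2 mm) and the tilt is 18–20° against the 20° wanted; no verdict came back.

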